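# Feed the blank sled under the scraper bridge until its roller switch trips

### The job

Draw the wooden sled out of its garage, lay it flat in the open lane of the jig in front of the bridge with the pointed steel nose towards the bridge, and let go of it. Then, working from its tail end, slide it under the bridge until the nose pushes the limit switch's roller arm sideways and trips it; stop before the nose touches the end block, and leave the sled there holding the arm tripped. Do not touch the switch arm with the gripper, and do not push the chisel, brush, plane or cork block lying around the jig out of their places.

Things in the scene. Friction and masses are not known exactly. Their poses are not given: they have to be found in the camera images.
- sled_center (a point): Centre of the loose sled, half-way up: a bar 220 mm long, 36 wide, 45 tall, 0.4 kg, dark wood base and tail block under a pale wood blank, with a pointed steel nose. x axis along the bar to the nose, y across, z up. It balances about 20 mm ahead of this centre and is gripped across its width. At the start it lies flat on the bench, its rear 97 mm or so inside the garage.
- sled_nose (a point): Tip of the sled's nose, 110 mm ahead of its centre, half-way up; same axes. The nose is 40 mm tall, both sides cut back at 45 degrees over the last 18 mm.
- sled_tail (a point): Place to grip the sled's tail, 25 mm ahead of the square tail end (85 mm behind the centre), half-way up; same axes.
- garage: Fixed little wooden tunnel, 115 mm long (x), 85 wide, 66 tall; origin on the bench under its middle. Closed at its -x end and above, open at its mouth (+x end, 57 mm from the origin). Inside it is 61 mm wide and 56 high, so the sled comes out level, along +x only.
- lane (a point): Point on the floor of the jig's lane, midway under the bridge, 12 mm above the bench. x is the feed direction, y goes across towards the switch, z up. The jig is a fixed aluminium bed 400 mm long; two steel rails 10 mm high and 42 mm apart guide the sled. The lane is open above from x = -270 to -30 mm. It cannot be loaded from its far end.
- bridge (a point): Centre of the top of the grey bridge, 82 mm over the lane floor, straight above the lane point; same axes. The fixed bridge covers lane x = -30 to +30 mm and is 106 mm wide; its opening is 70 mm wide and 52 mm high. A steel roll and a small knob on it reach 110 mm over the lane floor. A gripper cannot pass through it.
- switch_arm (a joint): Angle of the limit switch's roller arm in rad: 0 at rest, growing as the roller is pushed aside towards lane +y. It trips at 0.33, when the nose tip is about 92 mm past lane x = 0, and stays at about 0.45 to 0.55 once the roller rides on the sled's flat side, from about 98 mm. A weak spring (1 N at the roller) swings it back.
- roller_center (a point): Centre of the black roller (16 mm across, 16 tall, upright axis) at the end of the 45 mm steel switch arm, 24 mm over the lane floor; at rest at about lane x = 69, y = 11 mm. The arm pivots at lane x = 50, y = 52 mm.
- end_block: Fixed upright steel plate, 50 mm wide, 40 mm tall, closing the lane; its origin is on the lane floor at the middle of the face that looks to the bridge, 122 mm past lane x = 0.
- cork_block: cork sanding block, 60 x 38 x 28 mm; origin at the centre of its underside. A bystander.
- chisel: wooden-handled chisel lying flat, about 200 mm long along its x; origin near its middle. A bystander.
- glue_brush: glue brush lying flat, about 180 mm long along its x; origin near its middle. A bystander.
- finger_plane: small brass plane, 75 x 28 mm, 42 mm tall; origin at the centre of its underside. A bystander.
Not all that is in view belongs to the job. Of the things that look like the part that bears sled_center, take the one that is farthest to the robot's right at the start.

How it is judged:
By the outcome, as a careful person would: the job done as asked, in the order asked, and still so for the second after the job is handed in, with the robot touching nothing.
It also fails if it takes over 54 s, if anything falls off the work surface, if the arm or the gripper's body presses on something with over 40 N, if the wrist force passes 120 N, or if a joint passes its speed limit or range.

### The arm

A 6-joint arm with a two-finger parallel gripper is mounted at the origin on the work surface. World frame = base frame: x ahead of the robot, y to its left, z up, the work surface at z = 0. Lengths are in m, angles in degrees, forces in N, time in s.
With the tool pointing down it reaches from about 0.325 to 0.875 m from the base axis. Payload 4.4 kg.
Tool frame: the origin (TCP) lies on the centre line of the jaws, within the pads' length; the fingertips stand 11 mm ahead of it and the grasp point (between the pads) lies 8 mm behind it; z points along the fingers, y is the direction in which the jaws open and shut (so a half turn about z gives the same grasp; the last joint's range is limited). The gripper opens to 85 mm and grips with 20 to 120 N. Pads are 22 mm wide; open, the fingers measure 114 mm over their backs; the gripper's body (76 mm by 85 mm) begins 54 mm behind the grasp point. The pads swing forward as they close: fully open they stand 13 mm farther back than shut.
Start: joints at [-78.409, 11.837, 88.321, -0, 79.842, -8.623], TCP at [0.199, -0.54, 0.242] pointing down, gripper open.
Joint ranges: [-156.59, 156.59], [-49.26, 127.26], [12.9, 141.05], [-63.56, 243.56], [4.71, 150.69], [-161.64, 161.64]. Speed limits (degrees/s): [159.86, 159.86, 180, 180, 180, 180].

### API

Orientations are given as [roll, pitch, yaw] about the fixed x, y, z axes, in that order (R = Rz(yaw) Ry(pitch) Rx(roll)).
In Python, from cell import observe, vision, ticket gives the robot as it stands.
- The arm moves only by the tool carry_out, never from a script. Its argument "moves" is a list of rows, each a list of 7 numbers: the turn, a rotation vector about the world's x, y, z in degrees, then the shift along the world's x, y, z in cm, then the finger opening in cm, from 0 to 8.54. A call has 1 to 8 rows; each row is the pose to reach, as a shift and turn from the pose commanded when the call began; what a row does not reach only later rows make up. A row lasts 1/8 s, in which the tool goes at most 62.5 mm and 10.7 degrees, less where a joint would pass 70% of its speed; a pose out of reach is approached as far as the arm can. A call with a gripper value outside its range is refused whole. The fingers move at their own pace and stop on an object; "squeeze" is the grip in N (left out, the last holds). Time passes only in rows, so rows that repeat a pose let the fingers close. It gives the time, the measured TCP pose, the force and the opening at its end, in the units of the state.
- observe(): the state, without advancing time (a new reading comes with each control period).
- vision.camera(name): name is "scene" or "side" or "wrist"; returns a dict with "image" (400x640x3 uint8, blue, green, red), "depth" (400x640 float32, m along the optical axis (not along the pixel's ray), 0 where there is no reading), "vertical_fov" (degrees; the focal length in pixels is half the picture's height over the tangent of half this angle, whatever the lens; pixels are square), "cx", "cy" (the principal point, pixels), "camera_from_world" (4x4, takes a point from world to camera coordinates); the wrist camera has in their place "hand_eye" (4x4, takes a point from camera to tool coordinates, whose origin is the TCP and whose axes are the flange's). Camera axes: x right, y down, z forward; pixel columns grow to the right and rows downward; lengths in m; the calibration is good to about 2 mm. A picture is of the moment at which its call begins: read the wrist's pose just before it.
- ticket.job_done(): hands the job in, once; it reports no verdict.
The state is a dict: "time_s": time; "joint_positions": joint angles; "qd": joint speeds; "joint_torque": joint torques, N m; "tool_pos": TCP position; "ee_rot": TCP orientation; "contact_force": force on the tool from outside, world axes, zero at the start; "ft_torque": the same for the moment, N m; "opening": opening from 0.0 (shut) to 1.0 (fully open).
Only numpy, scipy, OpenCV 4.12 (cv2) and the standard library are available. Lean on these libraries where they do the work, as an engineer would, in place of code of your own. Each camera call takes 0.05 s, during which the arm holds its last target.

## Working session

There is one attempt and no reset: what is moved stays moved. The work goes in short steps, Python scripts to look and compute and a tool call to move; the robot and the scene stay as the last step left them, time stands still between calls to the robot, and variables do not carry over. Pictures are saved under pics/ and viewed, and the job is handed in when it is done.

Besides the shell and the picture viewer there is one more tool, called after ">>>" as name(argument=value, ...), one argument or row to a line, values as JSON. carry_out: Moves the arm, as the interface text tells. Its arguments: {"type":"object","properties":{"moves":{"type":"array","items":{"type":"array","items":{"type":"number"}}},"squeeze":{"type":"number"}},"required":["moves"]}

```bash
ls; mkdir -p pics; cat > h.py <<'E'
import numpy as np, cv2
from cell import observe, vision, ticket
def save(n,name):
    c=vision.camera(n); cv2.imwrite(f'pics/{name}.png',c['image']); 
    np.savez(f'pics/{name}.npz',**{k:v for k,v in c.items()}); return c
def K(c):
    f=c['image'].shape[0]/2/np.tan(np.radians(c['vertical_fov'])/2); return f,c['cx'],c['cy']
def rays(c,uv,T=None):
    f,cx,cy=K(c); uv=np.atleast_2d(uv).astype(float)
    d=np.c_[(uv[:,0]-cx)/f,(uv[:,1]-cy)/f,np.ones(len(uv))]
    W=np.linalg.inv(c['camera_from_world']) if T is None else T
    return W[:3,3], d@W[:3,:3].T
def onz(c,uv,z,T=None):
    o,d=rays(c,uv,T); return o+d*((z-o[2])/d[:,2])[:,None]
def dep(c,uv,T=None):
    o,d=rays(c,uv,T); uv=np.atleast_2d(uv).astype(int)
    return o+d*c['depth'][uv[:,1],uv[:,0]][:,None]
E
python3 - <<'E'
from h import *
print(observe())
for n in('scene','side','wrist'):
    c=save(n,n+'0'); print(n,c['vertical_fov'],c['cx'],c['cy'],[k for k in c], c.get('camera_from_world',c.get('hand_eye')))
E
```

```text
pics
{'time_s': 0.0, 'joint_positions': array([-7.84089362e+01,  1.18852895e+01,  8.84054243e+01, -4.05502059e-04,
        7.98396592e+01, -8.62258066e+00]), 'qd': array([ 0.02344901, -0.0469066 ,  0.04858782,  0.04724502,  0.05281841,
       -0.04582792]), 'joint_torque': array([-1.36067505e-03, -3.83037972e+01, -2.91597247e+01, -3.62781511e-04,
        1.05308022e-02, -2.70083433e-06]), 'tool_pos': array([ 0.19851882, -0.5388697 ,  0.24111023]), 'ee_rot': array([-1.79871041e+02, -1.91516883e-02,  2.02136949e+01]), 'contact_force': array([ 0.01129442,  0.14775291, -0.33196726]), 'ft_torque': array([ 0.03210079, -0.03563772, -0.03233987]), 'opening': 0.9966104321613595}
scene 52.54179323301685 326.72778478624116 198.43043303378028 ['image', 'depth', 'vertical_fov', 'cx', 'cy', 'camera_from_world'] [[ 0.05695486  0.99824097 -0.0164656  -0.04070659]
 [ 0.75537626 -0.05387036 -0.65307326 -0.35951788]
 [-0.65281149  0.02475797 -0.75711571  1.60169666]
 [ 0.          0.          0.          1.        ]]
side 44.86090844829188 329.55070489910366 201.61417341074434 ['image', 'depth', 'vertical_fov', 'cx', 'cy', 'camera_from_world'] [[-0.7163675   0.69770891  0.00445855  0.39158962]
 [ 0.48444855  0.5019824  -0.71646582 -0.22695864]
 [-0.50212271 -0.51109289 -0.69760794  2.07818735]
 [ 0.          0.          0.          1.        ]]
wrist 62.50548002059276 319.3982723174707 199.06116507033602 ['image', 'depth', 'vertical_fov', 'cx', 'cy', 'hand_eye'] [[ 1.39382367e-03 -9.55265953e-01 -2.95744851e-01  7.58711267e-02]
 [ 9.99998838e-01  1.51414453e-03 -1.77817702e-04  1.04747711e-03]
 [ 6.17663644e-04 -2.95744259e-01  9.55266953e-01 -1.31933415e-01]
 [ 0.00000000e+00  0.00000000e+00  0.00000000e+00  1.00000000e+00]]
```

View pics/scene0.png

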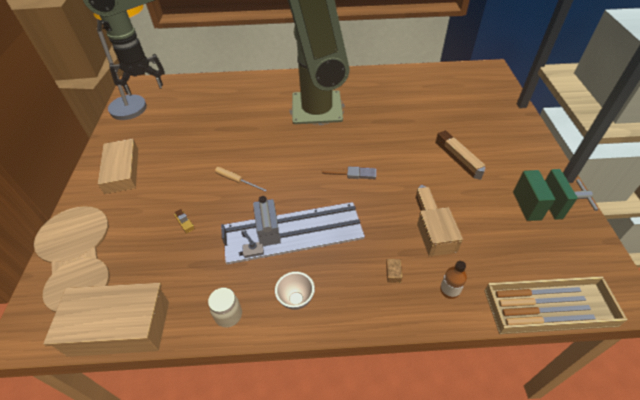

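View pics/side0.png

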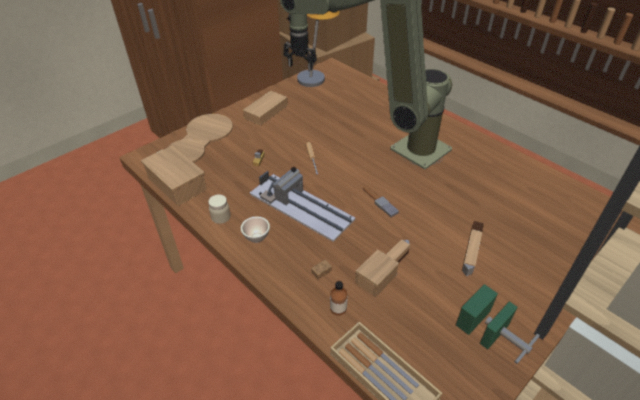

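View pics/wrist0.png

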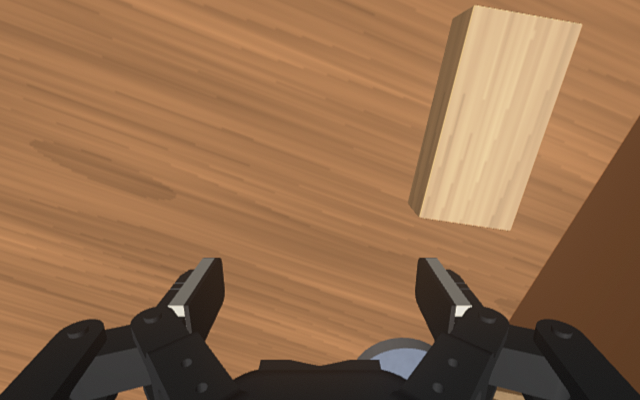

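```bash
python3 - <<'E'
import cv2,numpy as np
a=cv2.imread('pics/scene0.png'); b=cv2.imread('pics/side0.png')
cv2.imwrite('pics/z1.png',cv2.resize(a[120:270,400:500],None,fx=5,fy=4.0*1.25/1.25,interpolation=cv2.INTER_CUBIC))
cv2.imwrite('pics/z2.png',cv2.resize(b[210:310,330:500],None,fx=4.5,fy=4.5,interpolation=cv2.INTER_CUBIC))
cv2.imwrite('pics/z3.png',cv2.resize(a[185:270,210:375],None,fx=4.8,fy=4.8,interpolation=cv2.INTER_CUBIC))
E
```

```text
(no output)
```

View pics/z1.png

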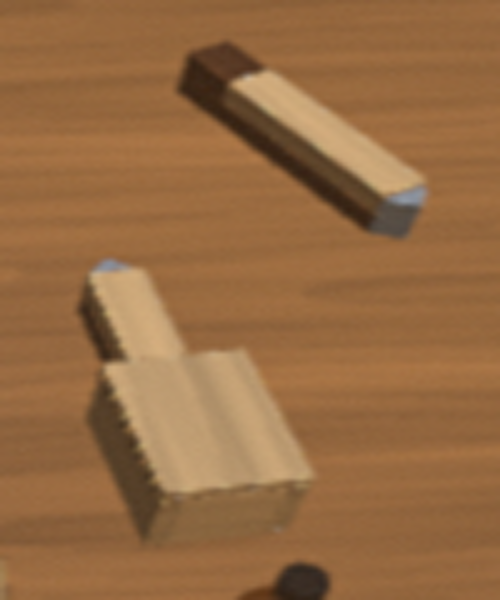

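View pics/z2.png

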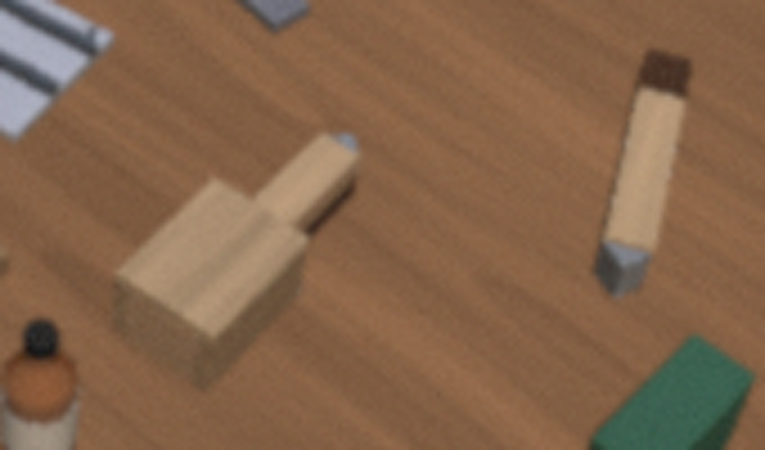

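View pics/z3.png

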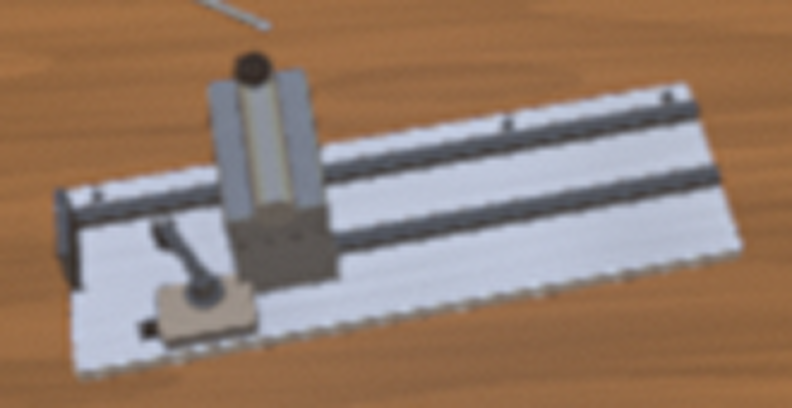

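```bash
python3 - <<'E'
from h import *
c=dict(np.load('pics/scene0.npz'))
p=lambda n,uv,z:print(n,onz(c,uv,z).round(3).tolist())
z1=lambda x,y:(400+x/5,120+y/4); z3=lambda x,y:(210+x/4.8,185+y/4.8)
p('roof',[z1(105,365),z1(245,350),z1(312,480),z1(165,492)],.066)
p('nose top tip',[z1(108,262)],.0425)
p('sled top front corners',[z1(88,275),z1(145,268)],.045)
p('sled top at mouth',[z1(122,360),z1(185,352)],.045)
p('bed corners',[z3(62,190),z3(688,82),z3(742,245),z3(78,375)],.012)
p('rail ends top',[z3(697,105),z3(718,172)],.022)
p('bridge top',[z3(210,85),z3(305,68),z3(325,208),z3(228,222)],.094)
p('endblock top',[z3(62,190),z3(75,240)],.052)
p('roller',[z3(165,232)],.044)
p('pivot',[z3(205,288)],.044)
print(dep(c,[z1(170,420),z1(125,300),z3(500,160),z3(60,215)]))
E
```

```text
roof [[0.602, 0.279, 0.066], [0.594, 0.363, 0.066], [0.709, 0.37, 0.066], [0.713, 0.289, 0.066]]
nose top tip [[0.481, 0.31, 0.042]]
sled top front corners [[0.496, 0.294, 0.045], [0.492, 0.331, 0.045]]
sled top at mouth [[0.581, 0.297, 0.045], [0.576, 0.336, 0.045]]
bed corners [[0.568, -0.303, 0.012], [0.508, 0.095, 0.012], [0.639, 0.115, 0.012], [0.704, -0.279, 0.012]]
rail ends top [[0.536, 0.098, 0.022], [0.59, 0.105, 0.022]]
bridge top [[0.559, -0.199, 0.094], [0.55, -0.143, 0.094], [0.655, -0.128, 0.094], [0.662, -0.183, 0.094]]
endblock top [[0.6, -0.291, 0.052], [0.637, -0.28, 0.052]]
roller [[0.629, -0.229, 0.044]]
pivot [[0.671, -0.203, 0.044]]
[[ 0.65323826  0.30500823  0.06617387]
 [ 0.5241409   0.3110499   0.0460635 ]
 [ 0.562578   -0.02921661  0.01041376]
 [ 0.61839465 -0.29030154  0.05227008]]
```

The garage sled is the one to use: its nose shows at about (421,185), and the look-alike at (460,155) lies further to the robot's left. The garage, bed and bridge sizes match the values given. Next I fly over the jig for a closer look.

>>> carry_out(
  moves=[
    [0, 0, 0, 35, 46, 8, 8.5],
    [0, 0, 0, 35, 46, 8, 8.5],
    [0, 0, 0, 35, 46, 8, 8.5],
    [0, 0, 0, 35, 46, 8, 8.5],
    [0, 0, 0, 35, 46, 8, 8.5],
    [0, 0, 0, 35, 46, 8, 8.5],
    [0, 0, 0, 35, 46, 8, 8.5],
    [0, 0, 0, 35, 46, 8, 8.5],
  ],
)

```text
time_s: 1.15
tool_pos: [0.4993, -0.1436, 0.3109]
ee_rot: [180.0, 0.0, 20.2]
contact_force: [0.0, -0.7, -0.7]
opening: 0.997
```

>>> carry_out(
  moves=[
    [0, 0, 0, 0, 0, 0, 8.5],
    [0, 0, 0, 0, 0, 0, 8.5],
    [0, 0, 0, 0, 0, 0, 8.5],
    [0, 0, 0, 0, 0, 0, 8.5],
  ],
)

```text
time_s: 1.65
tool_pos: [0.4978, -0.1467, 0.3105]
ee_rot: [-180.0, 0.0, 20.1]
contact_force: [0.3, 0.8, 0.0]
opening: 0.996
```

```bash
cat >> h.py <<'E'
from scipy.spatial.transform import Rotation as R
def tcp(s):
    T=np.eye(4); T[:3,:3]=R.from_euler('xyz',s['ee_rot'],degrees=True).as_matrix(); T[:3,3]=s['tool_pos']; return T
def wrist(name):
    s=observe(); T=tcp(s); c=vision.camera('wrist'); cv2.imwrite(f'pics/{name}.png',c['image']); np.savez(f'pics/{name}.npz',W=T@c['hand_eye'],**c); 
    print(s['time_s'],s['tool_pos'],s['ee_rot'],abs(s['qd']).max()); return c
def load(name):
    c=dict(np.load(f'pics/{name}.npz')); return c
E
python3 -c "
from h import *
wrist('w1')"
```

```text
1.65 [ 0.49780352 -0.14666841  0.31051425] [-1.79979044e+02  3.19915719e-02  2.00682198e+01] 0.28519823829579377
```

View pics/w1.png

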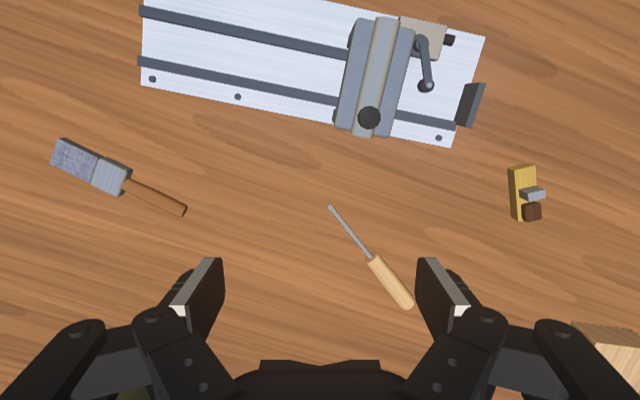

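```bash
python3 - <<'E'
from h import *
c=load('w1'); W=c['W']; img=c['image']
g=img.mean(2)
# dark rail pixels left of bridge: per column
hsv=cv2.cvtColor(img,cv2.COLOR_BGR2HSV)
m=((g<120)&(hsv[...,1]<110)).astype(np.uint8)
r1,r2=[],[]
for u in range(160,325,3):
    # expected rail centers
    for r,v0 in((r1,11+(u-143)*42/207),(r2,61+(u-141)*37/197)):
        lo=int(max(v0-14,0)); col=np.where(m[lo:int(v0+14),u])[0]+lo
        if len(col)>3: r.append((u,col.min(),col.max()))
for r in(r1,r2):
    r=np.array(r,float)
    for k in(1,2):
        P=onz(c,np.c_[r[:,0],r[:,k]+(.5 if k==2 else -.5)],.022,W)[:,:2]
        a=np.polyfit(P[:,1],P[:,0],1); print(len(r),'x=%.4f*y+%.4f'%tuple(a), 'ang',np.degrees(np.arctan2(-1,-a[0])),'x@y0',a[1])
print('railends',onz(c,[(143,5),(143,15),(141,56),(141,66)],.022,W).round(4))
print('bed left corners',onz(c,[(141,85),(452,148),(485,38)],.012,W).round(4))
print('bridge',onz(c,[(362,17),(414,28),(385,138),(335,130)],.094,W).round(4))
print('endblock top',onz(c,[(474,82),(486,84),(470,127),(458,122)],.052,W).round(4))
print('roller',onz(c,[(426,86)],.044,W).round(4),'pivot',onz(c,[(423,42)],.044,W))
print(dep(c,[(250,55),(375,60),(480,95),(426,86)],W).round(4))
E
```

```text
55 x=-0.1541*y+0.6092 ang -81.24106512050376 x@y0 0.6092438215084395
55 x=-0.1562*y+0.5974 ang -81.11976371356133 x@y0 0.5973681072098225
55 x=-0.1549*y+0.5545 ang -81.19700547656397 x@y0 0.554486914934089
55 x=-0.1574*y+0.5438 ang -81.05585577315199 x@y0 0.5437514319507873
railends [[0.5938 0.1    0.022 ]
 [0.5837 0.098  0.022 ]
 [0.5401 0.0918 0.022 ]
 [0.5292 0.0897 0.022 ]]
bed left corners [[ 0.5066  0.0905  0.012 ]
 [ 0.5691 -0.3055  0.012 ]
 [ 0.6997 -0.2828  0.012 ]]
bridge [[ 0.6509 -0.1343  0.094 ]
 [ 0.6593 -0.1844  0.094 ]
 [ 0.5544 -0.1999  0.094 ]
 [ 0.5441 -0.1479  0.094 ]]
endblock top [[ 0.6437 -0.2779  0.052 ]
 [ 0.6464 -0.2915  0.052 ]
 [ 0.5982 -0.297   0.052 ]
 [ 0.5985 -0.2813  0.052 ]]
roller [[ 0.6225 -0.2316  0.044 ]] pivot [[ 0.66292097 -0.20860545  0.044     ]]
[[ 0.5857 -0.0263  0.0127]
 [ 0.6188 -0.1593  0.1052]
 [ 0.6338 -0.2911  0.0515]
 [ 0.6219 -0.2304  0.0486]]
```

>>> carry_out(
  moves=[
    [0, 0, -15.7, -4, 46, -2, 8.5],
    [0, 0, -15.7, -4, 46, -2, 8.5],
    [0, 0, -15.7, -4, 46, -2, 8.5],
    [0, 0, -15.7, -4, 46, -2, 8.5],
    [0, 0, -15.7, -4, 46, -2, 8.5],
    [0, 0, -15.7, -4, 46, -2, 8.5],
    [0, 0, -15.7, -4, 46, -2, 8.5],
    [0, 0, -15.7, -4, 46, -2, 8.5],
  ],
)

```text
time_s: 2.7
tool_pos: [0.4579, 0.3168, 0.2905]
ee_rot: [-180.0, 0.0, 4.6]
contact_force: [0.4, -0.4, -0.3]
opening: 0.997
```

>>> carry_out(
  moves=[
    [0, 0, 0, 0, 0, 0, 8.5],
    [0, 0, 0, 0, 0, 0, 8.5],
    [0, 0, 0, 0, 0, 0, 8.5],
  ],
)

```text
time_s: 3.08
tool_pos: [0.459, 0.3131, 0.291]
ee_rot: [180.0, -0.0, 4.4]
contact_force: [-0.5, 0.3, -0.0]
opening: 0.99
```

```bash
python3 -c "
from h import *
wrist('w2')"
```

```text
3.075 [0.45904823 0.3131399  0.2909572 ] [ 1.79983554e+02 -7.87088847e-03  4.38712475e+00] 0.3067101875293698
```

View pics/w2.png

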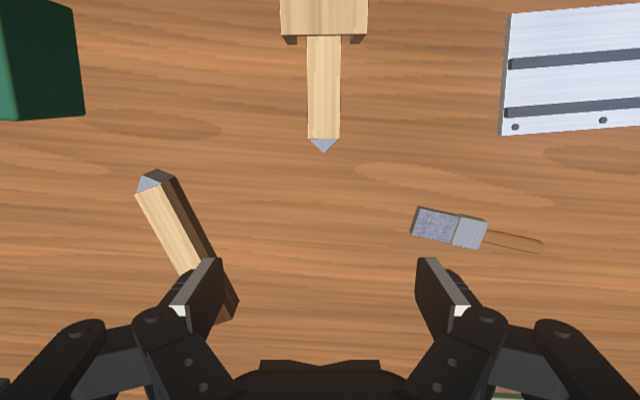

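```bash
python3 - <<'E'
from h import *
c=load('w2'); W=c['W']; img=c['image']
hsv=cv2.cvtColor(img,cv2.COLOR_BGR2HSV)
print(hsv[60:130:10,324],hsv[60,295],hsv[80,355])
L=[];Rr=[]
g=img.astype(int)
for v in range(50,132,3):
    row=img[v,290:355].astype(float).sum(1); d=np.diff(row)
    L.append((290+d[:30].argmax()+1,v)); Rr.append((290+30+d[30:].argmin()+1,v))
for a in(L,Rr):
    P=onz(c,a,.045,W)[:,:2]; k=np.polyfit(P[:,0],P[:,1],1); print(k,np.degrees(np.arctan(k[0])),np.abs(P[:,1]-np.polyval(k,P[:,0])).max())
print('nose',onz(c,[(323,153)],.0425,W),'shoulder',onz(c,[(307,138),(340,138)],.045,W))
print('mouth roof',onz(c,[(280,36),(367,36)],.066,W))
print(dep(c,[(323,100),(323,15),(323,147)],W))
a=load('w1')['image'][:160,330:500]; cv2.imwrite('pics/z4.png',cv2.resize(a,None,fx=3.7,fy=3.7,interpolation=cv2.INTER_CUBIC))
E
```

```text
[[ 18  84 231]
 [ 18  83 231]
 [ 18  84 230]
 [ 18  85 229]
 [ 18  86 229]
 [ 18  86 228]
 [ 18  85 228]] [ 14 133 192] [ 13 130 173]
[0.08585503 0.2851588 ] 4.907097642282539 0.0005519101192443809
[0.08195671 0.25162952] 4.685302246546806 0.0007337171059789149
nose [[0.47358719 0.30923242 0.0425    ]] shoulder [[0.48960646 0.32878584 0.045     ]
 [0.49252584 0.29143596 0.045     ]]
mouth roof [[0.5891261  0.36128601 0.066     ]
 [0.59578259 0.27601748 0.066     ]]
[[0.53219987 0.31402488 0.04475818]
 [0.61068416 0.32063117 0.06645622]
 [0.48009201 0.30973294 0.03965369]]
```

View pics/z4.png

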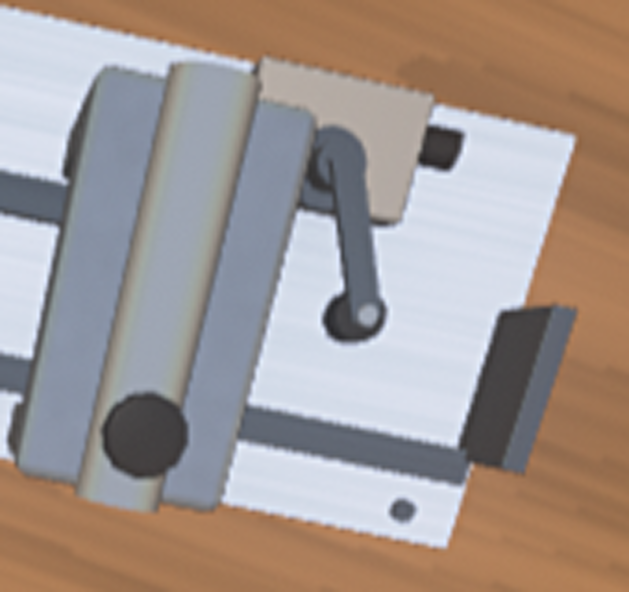

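>>> carry_out(
  moves=[
    [0, 0, 0.4, 8.7, 0.1, -4, 8.5],
    [0, 0, 0.4, 8.7, 0.1, -10, 8.5],
    [0, 0, 0.4, 8.7, 0.1, -16, 8.5],
    [0, 0, 0.4, 8.7, 0.1, -18, 8.5],
    [0, 0, 0.4, 8.7, 0.1, -18, 8.5],
    [0, 0, 0.4, 8.7, 0.1, -18, 8.5],
  ],
)

```text
time_s: 3.88
tool_pos: [0.5471, 0.3156, 0.1129]
ee_rot: [-179.9, -0.2, 4.9]
contact_force: [1.3, 0.1, 1.0]
opening: 0.996
```

```bash
python3 -c "
from h import *
wrist('w3')
c=load('w1'); W=c['W']
print(onz(c,[(478,84),(466.5,127)],.052,W),onz(c,[(465,84.3),(455.7,124.3)],.012,W))"
```

```text
3.875 [0.54708701 0.31559673 0.11294563] [-179.94370821   -0.18302653    4.86828592] 1.4179597779228914
[[ 0.64336443 -0.28311288  0.052     ]
 [ 0.5968055  -0.29313941  0.052     ]] [[ 0.64509899 -0.28477577  0.012     ]
 [ 0.59787188 -0.29618554  0.012     ]]
```

View pics/w3.png

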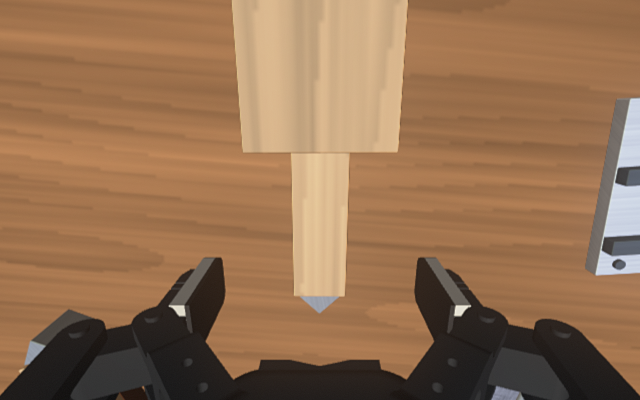

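>>> carry_out(
  moves=[
    [0, 0, 0, 0, 0, -4, 8.5],
    [0, 0, 0, 0, 0, -7, 8.5],
    [0, 0, 0, 0, 0, -8.5, 8.5],
    [0, 0, 0, 0, 0, -8.5, 8.5],
    [0, 0, 0, 0, 0, -8.5, 8.5],
  ],
)

```text
time_s: 4.55
tool_pos: [0.5472, 0.3163, 0.028]
ee_rot: [-179.9, -0.2, 4.9]
contact_force: [-0.0, -0.1, 1.4]
opening: 0.997
```

```bash
python3 -c "
from h import *
c=load('w3');W=c['W']
print(onz(c,[(319,313)],.0425,W),onz(c,[(293,250),(346.5,250),(291.5,170),(348.5,170)],.045,W),onz(c,[(242,152),(399,152)],.066,W))
s=observe();print(s['tool_pos'],s['contact_force'],s['time_s'])"
```

```text
[[0.47536133 0.30883802 0.0425    ]] [[0.52461406 0.33047728 0.045     ]
 [0.52771827 0.29494745 0.045     ]
 [0.57875909 0.33481731 0.045     ]
 [0.58181151 0.29970227 0.045     ]] [[0.59099692 0.36085028 0.066     ]
 [0.59839385 0.27566684 0.066     ]]
[0.54719569 0.31627741 0.02796269] [-0.04742004 -0.1333896   1.42410407] 4.55
```

>>> carry_out(
  moves=[
    [0, 0, 0, 0, -0.1, 0, 4],
    [0, 0, 0, 0, -0.1, 0, 3],
    [0, 0, 0, 0, -0.1, 0, 3],
    [0, 0, 0, 0, -0.1, 0, 3],
    [0, 0, 0, 0, -0.1, 0, 3],
    [0, 0, 0, 0, -0.1, 0, 3],
  ],
  squeeze=60,
)

```text
time_s: 5.3
tool_pos: [0.5462, 0.3149, 0.0266]
ee_rot: [-180.0, -0.1, 4.9]
contact_force: [-0.3, 0.4, 6.1]
opening: 0.413
```

```bash
python3 -c "
from h import *
c=load('w2');W=c['W']
print(onz(c,[(140,182),(175,172),(200,270)],.045,W),onz(c,[(240,300)],.02,W),onz(c,[(412,235),(416,207)],.01,W))"
```

```text
[[0.42286291 0.5220941  0.045     ]
 [0.43823691 0.48023467 0.045     ]
 [0.31114399 0.45477671 0.045     ]] [[0.25291724 0.40880059 0.02      ]] [[0.36644446 0.17898897 0.01      ]
 [0.40655783 0.18016305 0.01      ]]
```

>>> carry_out(
  moves=[
    [0, 0, 0, 0, 0, 0.4, 3],
    [0, 0, 0, -1, -0.08, 0.4, 3],
    [0, 0, 0, -3, -0.25, 0.4, 3],
    [0, 0, 0, -5.5, -0.46, 0.4, 3],
    [0, 0, 0, -8, -0.68, 0.4, 3],
    [0, 0, 0, -10, -0.84, 0.4, 3],
    [0, 0, 0, -10.7, -0.9, 0.4, 3],
    [0, 0, 0, -10.7, -0.9, 0.4, 3],
  ],
)

```text
time_s: 6.3
tool_pos: [0.4378, 0.3053, 0.0294]
ee_rot: [180.0, 0.0, 4.9]
contact_force: [0.6, 0.1, -3.3]
opening: 0.414
```

```bash
python3 -c "
from h import *
wrist('w4')"
```

```text
6.3 [0.43778429 0.30533843 0.02937869] [1.79975431e+02 4.99135062e-02 4.93827697e+00] 2.1228500941872714
```

View pics/w4.png

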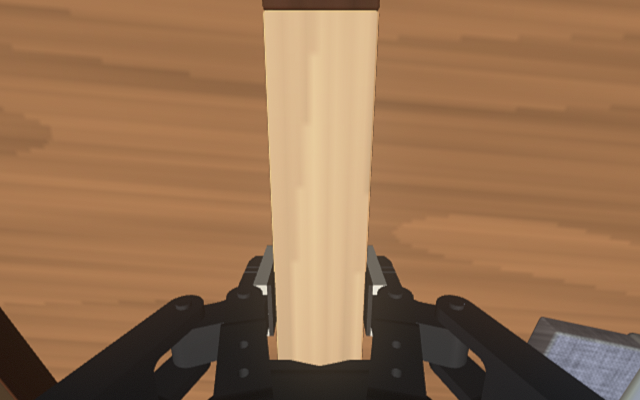

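>>> carry_out(
  moves=[
    [0, 0, 0, -1, -0.1, 0, 3],
    [0, 0, 0, -2, -0.2, 0.2, 3],
    [0, 0, 0, -2, -0.2, 4, 3],
    [0, 0, 0, -2, -0.2, 10, 3],
    [0, 0, 10, 0, -3, 15, 3],
    [0, 0, 20, 2, -8, 17, 3],
    [0, 0, 30, 4, -13, 17, 3],
    [0, 0, 40, 6, -18, 17, 3],
  ],
)

```text
time_s: 7.35
tool_pos: [0.4977, 0.1269, 0.2005]
ee_rot: [180.0, -0.1, 44.8]
contact_force: [0.5, 0.9, -4.1]
opening: 0.409
```

```bash
python3 -c "
from h import *
s=observe();print(s['joint_positions'].round(1),s['tool_pos'],s['ee_rot'])
save('scene','s1')"
```

```text
[ 4.6  6.6 99.6  0.  73.8 49.9] [0.49766128 0.12692471 0.20045846] [ 1.79958165e+02 -5.24577570e-02  4.47519391e+01]
```

View pics/s1.png

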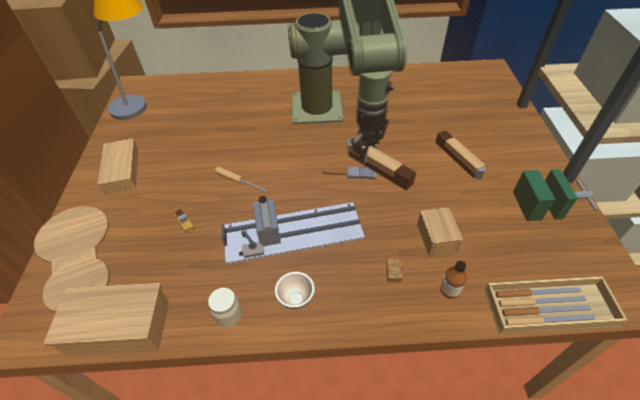

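>>> carry_out(
  moves=[
    [0, 0, 9, 1, -3, 0, 3],
    [0, 0, 19, 3, -8, 0, 3],
    [0, 0, 29, 5.5, -13, 0, 3],
    [0, 0, 39, 8, -17, 0, 3],
    [0, 0, 49, 8.8, -18.4, 0, 3],
    [0, 0, 54, 8.8, -18.4, -3, 3],
    [0, 0, 54, 8.8, -18.4, -4, 3],
    [0, 0, 54, 8.8, -18.4, -4, 3],
  ],
)

```text
time_s: 8.4
tool_pos: [0.5843, -0.055, 0.1585]
ee_rot: [-179.8, -0.1, 98.3]
contact_force: [-0.1, -0.1, -3.5]
opening: 0.412
```

>>> carry_out(
  moves=[
    [0, 0, 0, 0, 0, 0, 3],
    [0, 0, 0, 0, 0, 0, 3],
  ],
)

```text
time_s: 8.65
tool_pos: [0.5865, -0.0557, 0.1612]
ee_rot: [179.9, 0.1, 98.4]
contact_force: [0.1, -0.3, -3.8]
opening: 0.41
```

```bash
python3 -c "
from h import *
s=observe();print(s['joint_positions'].round(1))
wrist('w5');save('scene','s2');save('side','d2')
a=cv2.imread('pics/s2.png')[150:290,200:400];cv2.imwrite('pics/z5.png',cv2.resize(a,None,fx=4,fy=4,interpolation=cv2.INTER_CUBIC))
a=cv2.imread('pics/d2.png')[100:260,220:400];cv2.imwrite('pics/z6.png',cv2.resize(a,None,fx=3.6,fy=3.6,interpolation=cv2.INTER_CUBIC))"
```

```text
[-13.8  17.8  90.9  -0.   71.1 -22.2]
8.65 [ 0.58648123 -0.0556569   0.16119775] [1.79868831e+02 5.44400979e-02 9.83974763e+01] 0.135389051614991
```

View pics/w5.png

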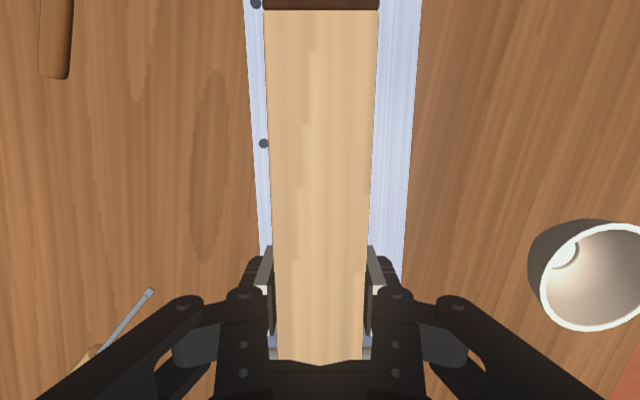

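View pics/z5.png

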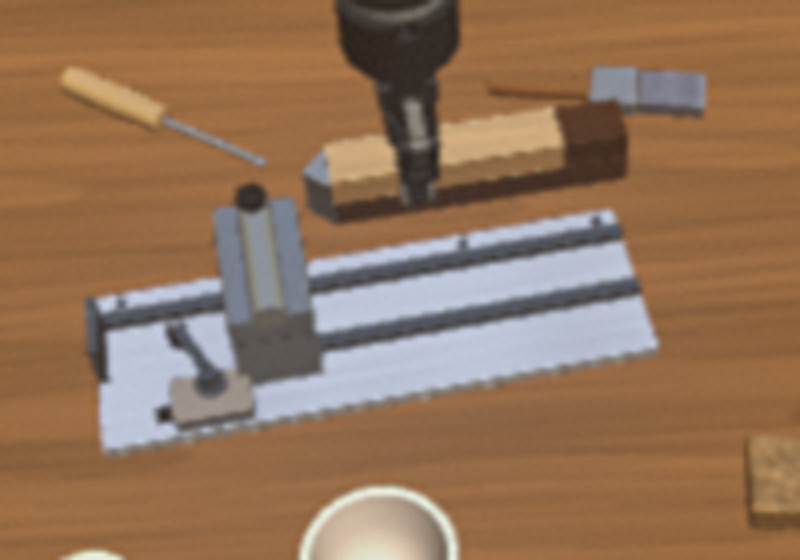

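View pics/z6.png

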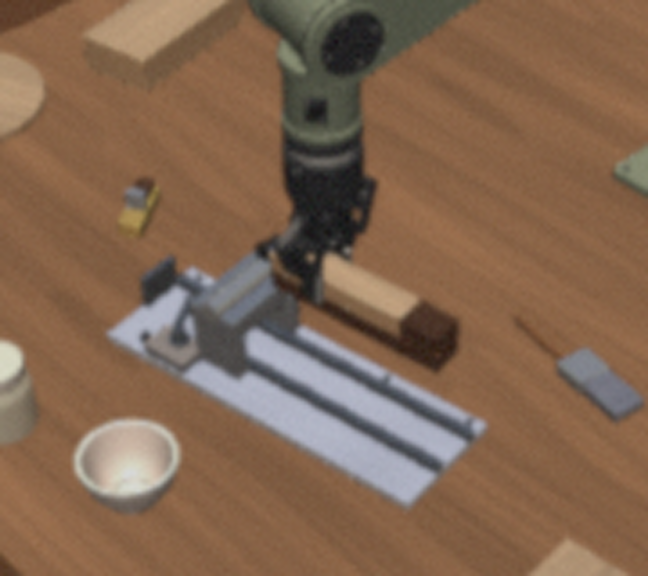

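```bash
python3 - <<'E'
from h import *
def white(img):
    h=cv2.cvtColor(img,cv2.COLOR_BGR2HSV); return (h[...,1]<60)&(h[...,2]>120)
n=np.array([.9881,.1538]); u=np.array([.1538,-.9881]); O=np.array([.6023,-.1684])
def rep(name,P):
    q=(P[:,:2]-O); a=q@u; b=q@n; k=np.polyfit(a,b,1); r=np.abs(b-np.polyval(k,a)); ok=r<3*np.median(r)+1e-4; k=np.polyfit(a[ok],b[ok],1)
    print(name,'slope deg %.2f'%np.degrees(k[0]),'b at a=0 %.2f mm, a=-110 %.2f, a=-200 %.2f'%tuple(1e3*np.polyval(k,[0,-.11,-.2])),len(a),a.min(),a.max())
c=load('w1');W=c['W'];m=white(c['image'])
P=[(x,np.where(m[:,x])[0].max()+.5) for x in range(150,330,4)]; rep('w1 near',onz(c,P,.012,W))
P=[]
for x in range(310,340,3):
    P.append((x,np.where(m[:40,x])[0].min()-.5))
for x in range(455,480,3): P.append((x,np.where(m[:60,x])[0].min()-.5))
rep('w1 far',onz(c,P,.012,W))
c=load('w5');W=c['W'];m=white(c['image'])
L=[];Rr=[]
for v in range(15,240,5):
    xs=np.where(m[v,235:262])[0]
    if len(xs): L.append((235+xs.min()-.5,v))
    xs=np.where(m[v,385:430])[0]
    if len(xs): Rr.append((385+xs.max()+.5,v))
rep('w5 L',onz(c,L,.012,W)); rep('w5 R (top/bottom?)',onz(c,Rr,.012,W))
# sled sides
g=c['image'].astype(float).sum(2)
h=cv2.cvtColor(c['image'],cv2.COLOR_BGR2HSV); w=(h[...,1]>60)&(h[...,2]>170)
L=[];Rr=[]
for v in range(25,240,5):
    xs=np.where(w[v,258:385])[0]+258; L.append((xs.min()-.5,v)); Rr.append((xs.max()+.5,v))
zt=observe()['tool_pos'][2]+.0184
print('sled top depth',dep(c,[(320,30),(320,120),(320,220),(320,320)],W)[:,2],zt)
rep('sled L',onz(c,L,zt,W)); rep('sled R',onz(c,Rr,zt,W))
rep('pads mid', np.array([[*observe()['tool_pos'][:2]]]*3)+np.array([[0,0],[.001,-.01],[0,.01]]))
s=load('s2')
print('scene nose tip',onz(s,[(200+315/4,150+155/4)],zt-.0025))
E
```

```text
w1 near slope deg 0.02 b at a=0 -54.73 mm, a=-110 -54.78, a=-200 -54.81 45 -0.2595390795537945 -0.03727945851846723
w1 far slope deg 0.22 b at a=0 80.61 mm, a=-110 80.20, a=-200 79.86 19 -0.08324463583252158 0.1197550981126576
w5 L slope deg -0.03 b at a=0 -54.52 mm, a=-110 -54.45, a=-200 -54.40 45 -0.24839470349499113 -0.06703944245355203
w5 R (top/bottom?) slope deg 0.00 b at a=0 80.55 mm, a=-110 80.54, a=-200 80.53 45 -0.2475911130563764 -0.0660325841226008
sled top depth [0.18036532 0.17969055 0.17972301 0.18013022] 0.17900352602181432
sled L slope deg -0.60 b at a=0 -16.80 mm, a=-110 -15.65, a=-200 -14.71 43 -0.21001934566805344 -0.13919936447337178
sled R slope deg -0.54 b at a=0 19.06 mm, a=-110 20.11, a=-200 20.96 43 -0.20980564387306655 -0.13893075101288516
pads mid slope deg -6.00 b at a=0 -10.28 mm, a=-110 1.23, a=-200 10.66 3 -0.1237174837923715 -0.1038016837923715
scene nose tip [[ 0.58587467 -0.11816144  0.17650353]]
```

>>> carry_out(
  moves=[
    [0, 0, 0.57, -0.22, -0.03, -3, 3],
    [0, 0, 0.57, -0.22, -0.03, -7, 3],
    [0, 0, 0.57, -0.22, -0.03, -9.5, 3],
    [0, 0, 0.57, -0.22, -0.03, -10.5, 3],
    [0, 0, 0.57, -0.22, -0.03, -10.5, 3],
    [0, 0, 0.57, -0.22, -0.03, -10.5, 3],
    [0, 0, 0.57, -0.22, -0.03, -10.5, 3],
  ],
)

```text
time_s: 9.68
tool_pos: [0.5847, -0.0564, 0.0564]
ee_rot: [179.8, 0.1, 99.0]
contact_force: [-0.2, 0.5, -4.0]
opening: 0.409
```

```bash
cat > m.py <<'E'
from h import *
import sys
n=np.array([.9881,.1538]); u=np.array([.1538,-.9881]); O=np.array([.6023,-.1684])
def rep(name,P):
    q=(P[:,:2]-O); a=q@u; b=q@n; k=np.polyfit(a,b,1); r=np.abs(b-np.polyval(k,a)); ok=r<3*np.median(r)+1e-4; k=np.polyfit(a[ok],b[ok],1)
    print(name,'slope deg %.2f'%np.degrees(k[0]),'a=-60 %.2f, a=-110 %.2f, a=-240 %.2f'%tuple(1e3*np.polyval(k,[-.06,-.11,-.24])),len(a),a.min().round(3),a.max().round(3))
nm=sys.argv[1]
wrist(nm); c=load(nm); W=c['W']; img=c['image']; h=cv2.cvtColor(img,cv2.COLOR_BGR2HSV)
m=(h[...,1]<60)&(h[...,2]>120)
L=[];Rr=[]
for v in range(15,240,5):
    xs=np.where(m[v,:262])[0]
    if len(xs): L.append((xs.min()-.5,v))
    xs=np.where(m[v,385:])[0]
    if len(xs): Rr.append((385+xs.max()+.5,v))
rep('bed L',onz(c,L,.012,W)); rep('bed R',onz(c,Rr,.012,W))
w=(h[...,1]>60)&(h[...,2]>170)
L=[];Rr=[]
for v in range(25,240,5):
    xs=np.where(w[v,256:388])[0]+256; L.append((xs.min()-.5,v)); Rr.append((xs.max()+.5,v))
zt=observe()['tool_pos'][2]+.019
print('top depth',dep(c,[(320,30),(320,120),(320,220),(320,320)],W)[:,2],zt)
rep('sled L',onz(c,L,zt,W)); rep('sled R',onz(c,Rr,zt,W))
E
python3 m.py w6
```

```text
9.675 [ 0.58470546 -0.05636295  0.05638604] [1.79843423e+02 6.60510227e-02 9.89637436e+01] 0.32374938625566557
bed L slope deg -0.00 a=-60 -54.24, a=-110 -54.24, a=-240 -54.23 45 -0.225 -0.112
bed R slope deg 0.01 a=-60 80.37, a=-110 80.36, a=-240 80.35 45 -0.226 -0.112
top depth [0.07536627 0.07473196 0.07507371 0.07529025] 0.07518025440800677
sled L slope deg 0.02 a=-60 -17.21, a=-110 -17.23, a=-240 -17.28 43 -0.209 -0.139
sled R slope deg 0.02 a=-60 18.13, a=-110 18.11, a=-240 18.05 43 -0.209 -0.139
```

View pics/w6.png

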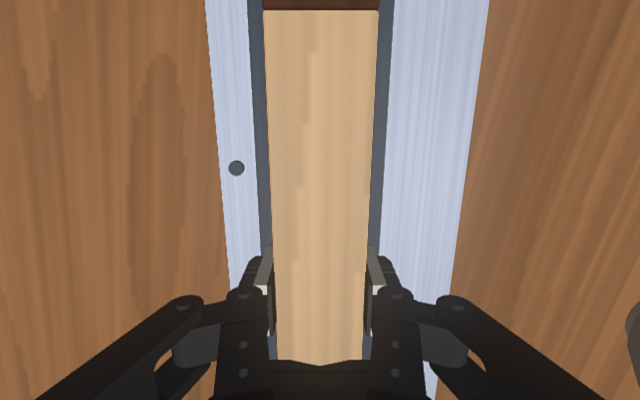

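>>> carry_out(
  moves=[
    [0, 0, 0, -0.04, 0, -0.8, 3],
    [0, 0, 0, -0.04, 0, -1.3, 3],
    [0, 0, 0, -0.04, 0, -1.6, 3],
    [0, 0, 0, -0.04, 0, -1.75, 3],
    [0, 0, 0, -0.04, 0, -1.75, 3],
    [0, 0, 0, -0.04, 0, -1.75, 3],
  ],
)

```text
time_s: 10.48
tool_pos: [0.5824, -0.0559, 0.0386]
ee_rot: [-179.9, -0.0, 99.0]
contact_force: [-5.8, 0.4, 7.2]
opening: 0.413
```

```bash
python3 m.py w7; python3 -c "
from h import *
print(observe()['contact_force'],observe()['ft_torque'])"
```

```text
10.475 [ 0.58243791 -0.05592509  0.03861382] [-1.79886864e+02 -3.60773582e-02  9.89757785e+01] 0.06311816837889908
bed L slope deg 0.00 a=-60 -54.20, a=-110 -54.20, a=-240 -54.20 45 -0.222 -0.12
bed R slope deg 0.03 a=-60 80.43, a=-110 80.41, a=-240 80.34 45 -0.223 -0.121
top depth [0.05794124 0.05759927 0.05642576 0.05769907] 0.05760578957354606
sled L slope deg 0.07 a=-60 -19.26, a=-110 -19.32, a=-240 -19.48 43 -0.21 -0.14
sled R slope deg 0.02 a=-60 15.99, a=-110 15.98, a=-240 15.93 43 -0.21 -0.14
[-5.05448725  0.39522964  7.01547417] [0.15038879 0.82503867 0.00571465]
```

View pics/w7.png

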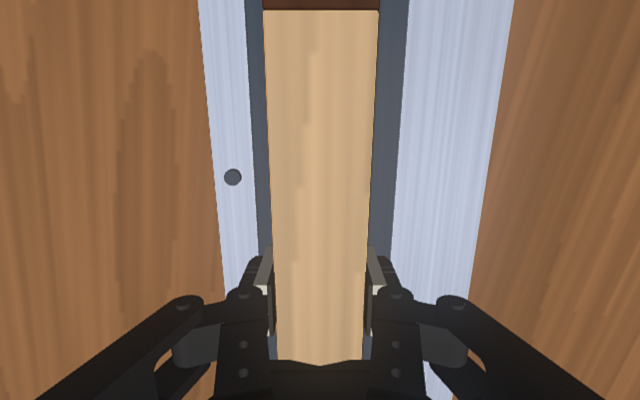

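```bash
python3 - <<'E'
from h import *
n=np.array([.9881,.1538]); u=np.array([.1538,-.9881]); O=np.array([.6023,-.1684])
for nm in('w6','w7'):
    c=load(nm);W=c['W'];h=cv2.cvtColor(c['image'],cv2.COLOR_BGR2HSV)
    m=(h[...,1]<60)&(h[...,2]>120); wd=(h[...,1]>60)&(h[...,2]>170)
    l=[];r=[];sl=[];sr=[]
    for v in range(30,235,5):
        x=np.where(m[v,:270])[0]; l.append((x.max()+.5,v)); x=np.where(m[v,370:])[0]+370; r.append((x.min()-.5,v))
        xs=np.where(wd[v,256:388])[0]+256; sl.append((xs.min()-.5,v)); sr.append((xs.max()+.5,v))
    f=lambda P,z:np.median((onz(c,P,z,W)[:,:2]-O)@n)*1e3
    print(nm,'rail outer L,R',f(l,.022),f(r,.022),'sledtop->',f(sl,.057 if nm=='w7' else .0752),f(sr,.057 if nm=='w7' else .0752), 'cam b',(W[:2,3]-O)@n*1e3)
E
```

```text
w6 rail outer L,R -32.15591955466176 33.21060886770137 sledtop-> -17.259427154082424 18.104988861516283 cam b -0.1476186685383161
w7 rail outer L,R -32.157441425410056 33.233261872185075 sledtop-> -19.48927252743391 16.07917963437685 cam b -1.716717165815967
```

>>> carry_out(
  moves=[
    [0, 0, 0, 0, 0, 0.1, 4.5],
    [0, 0, 0, 0, 0, 0.1, 6],
    [0, 0, 0, 0, 0, 0.1, 7],
    [0, 0, 0, 0, 0, 0.3, 7],
    [0, 0, 0, 0, 0, 3, 7],
    [0, 0, 0, 0, 0, 8, 7],
    [0, 0, 0, 0, 0, 10, 7],
    [0, 0, 0, 0, 0, 10, 7],
  ],
)

```text
time_s: 11.52
tool_pos: [0.5849, -0.0565, 0.1398]
ee_rot: [179.7, 0.1, 99.0]
contact_force: [0.1, -0.0, 0.2]
opening: 0.822
```

```bash
python3 -c "
from h import *
wrist('w8');save('scene','s3');print(observe()['contact_force'])
a=cv2.imread('pics/s3.png')[150:290,200:400];cv2.imwrite('pics/z7.png',cv2.resize(a,None,fx=4,fy=4,interpolation=cv2.INTER_CUBIC))"
```

```text
11.525 [ 0.58489042 -0.05650934  0.13979736] [1.79714976e+02 1.19713851e-01 9.89651335e+01] 2.819235555552345
[-0.72085564  0.53130353 -0.6047581 ]
```

View pics/w8.png

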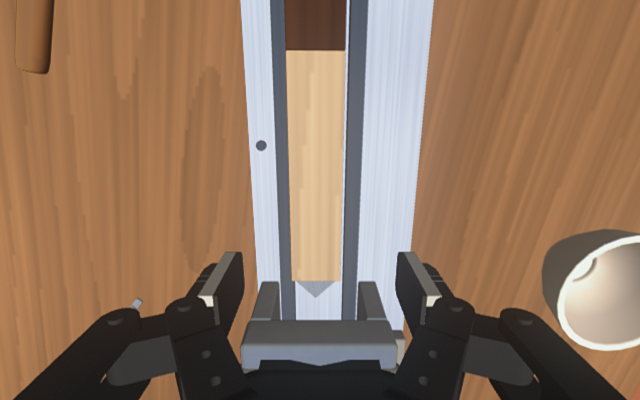

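View pics/z7.png

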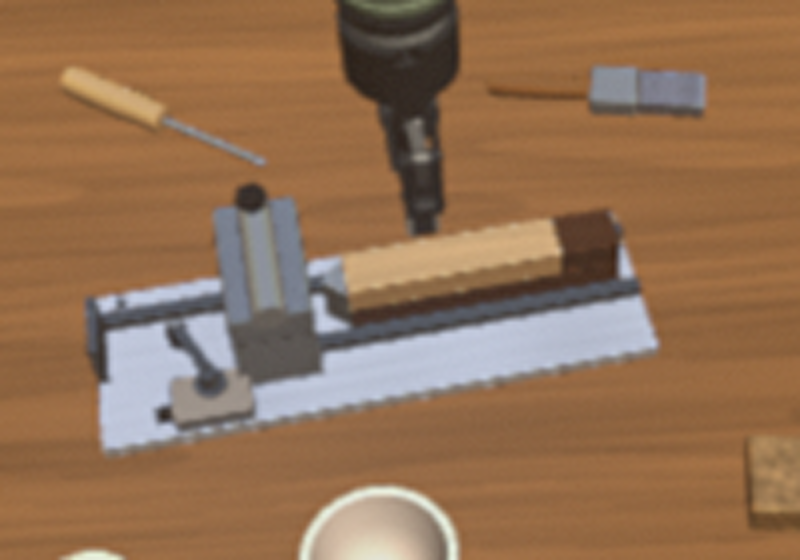

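```bash
python3 - <<'E'
from h import *
n=np.array([.9881,.1538]); u=np.array([.1538,-.9881]); O=np.array([.6023,-.1684])
c=load('w8');W=c['W']
def ab(n_,uv,z):
    q=onz(c,uv,z,W)[:,:2]-O; print(n_,(np.c_[q@u,q@n]*1e3).round(1).tolist())
ab('nose',[(317,298)],.0545); ab('shoulders',[(292,281),(340.5,281)],.057); ab('sides rear',[(286,52),(345.5,52)],.057)
ab('bridge front top edge',[(245,322),(392,320)],.094); 
ab('bed R edge',[(425,100),(415,200)],.012)
print(dep(c,[(315,70),(315,250),(315,20)],W)[:,2])
s=observe(); q=s['tool_pos'][:2]-O; print('tcp ab',q@u,q@n,s['tool_pos'],s['ee_rot'])
E
```

```text
nose [[-41.7, -0.5]]
shoulders [[-57.9, -19.0], [-57.9, 16.8]]
sides rear [[-213.4, -19.3], [-213.6, 16.3]]
bridge front top edge [[-50.6, -46.4], [-52.1, 47.4]]
bed R edge [[-185.8, 80.8], [-106.6, 80.4]]
[0.05745423 0.05668863 0.05786103]
tcp ab -0.11418905208014478 -0.0023447727562702844 [ 0.58242078 -0.05592998  0.13646767] [-1.79927660e+02 -2.93870845e-02  9.89658304e+01]
```

>>> carry_out(
  moves=[
    [0, 0, 0, -0.6, 4.5, 0, 7],
    [0, 0, 0, -1.4, 9.5, 0, 7],
    [0, 0, 0, -1.8, 12.3, -1, 7],
    [0, 0, 0, -1.8, 12.3, -4, 7],
    [0, 0, 0, -1.8, 12.3, -7, 7],
    [0, 0, 0, -1.8, 12.3, -9, 7],
    [0, 0, 0, -1.8, 12.3, -9.6, 7],
    [0, 0, 0, -1.8, 12.3, -9.6, 7],
  ],
)

```text
time_s: 12.62
tool_pos: [0.5641, 0.0669, 0.0402]
ee_rot: [-179.9, -0.0, 99.0]
contact_force: [0.5, 0.2, 0.4]
opening: 0.82
```

```bash
python3 -c "
from h import *
wrist('w9');print(observe()['contact_force'])
n=np.array([.9881,.1538]); u=np.array([.1538,-.9881]); O=np.array([.6023,-.1684])
q=observe()['tool_pos'][:2]-O;print(q@u,q@n)"
```

```text
12.625 [0.56413357 0.06693142 0.04018444] [-1.79859869e+02 -2.82276963e-02  9.89611096e+01] 1.5208043458427087
[-0.15527183 -0.23289402  0.03874143]
-0.2382399361339389 -0.0006502169421593947
```

View pics/w9.png

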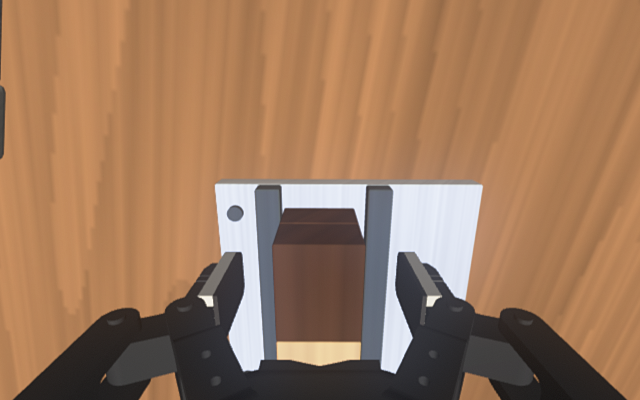

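>>> carry_out(
  moves=[
    [0, 0, 0, 0, 0, 0, 4.5],
    [0, 0, 0, 0, 0, 0, 3],
    [0, 0, 0, 0, 0, 0, 3],
    [0, 0, 0, 0, 0, 0, 3],
    [0, 0, 0, 0, 0, 0, 3],
    [0, 0, 0, 0.15, -1, 0, 3],
    [0, 0, 0, 0.3, -2, 0, 3],
    [0, 0, 0, 0.3, -2, 0, 3],
  ],
  squeeze=40,
)

```text
time_s: 13.68
tool_pos: [0.5691, 0.0473, 0.0425]
ee_rot: [179.9, -0.0, 98.9]
contact_force: [-0.3, 2.3, 5.3]
opening: 0.415
```

>>> carry_out(
  moves=[
    [0, 0, 0, 0.23, -1.48, 0.05, 3],
    [0, 0, 0, 0.46, -2.96, 0.05, 3],
    [0, 0, 0, 0.69, -4.45, 0.05, 3],
    [0, 0, 0, 0.92, -5.93, 0.05, 3],
    [0, 0, 0, 1.15, -7.41, 0.05, 3],
    [0, 0, 0, 1.38, -8.9, 0.05, 3],
    [0, 0, 0, 1.54, -9.88, 0.05, 3],
    [0, 0, 0, 1.54, -9.88, 0.05, 3],
  ],
)

```text
time_s: 14.68
tool_pos: [0.5839, -0.0524, 0.0425]
ee_rot: [179.9, -0.0, 98.9]
contact_force: [-1.3, 1.4, 4.8]
opening: 0.416
```

```bash
python3 -c "
from h import *
wrist('w10');save('scene','s4');save('side','d4');
s=observe();print(s['contact_force'])
n=np.array([.9881,.1538]); u=np.array([.1538,-.9881]); O=np.array([.6023,-.1684])
q=s['tool_pos'][:2]-O;print(q@u,q@n)
a=cv2.imread('pics/s4.png')[190:270,210:340];cv2.imwrite('pics/z8.png',cv2.resize(a,None,fx=6,fy=6,interpolation=cv2.INTER_CUBIC))
a=cv2.imread('pics/d4.png')[150:220,240:350];cv2.imwrite('pics/z9.png',cv2.resize(a,None,fx=7,fy=7,interpolation=cv2.INTER_CUBIC))"
```

```text
14.675 [ 0.58392939 -0.05238208  0.04250169] [ 1.79947710e+02 -4.75946443e-03  9.89001816e+01] 0.497479206113551
[-1.51032716  0.18963123  5.17582969]
-0.1174603795948345 -0.0003181323202220125
```

View pics/z8.png

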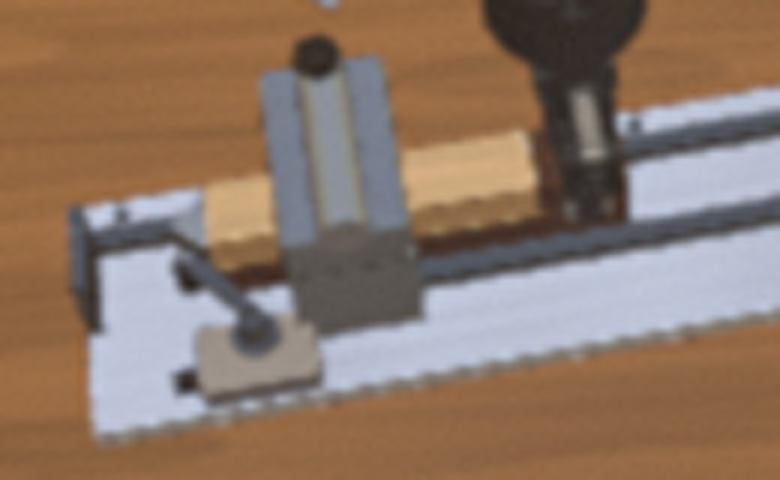

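View pics/z9.png

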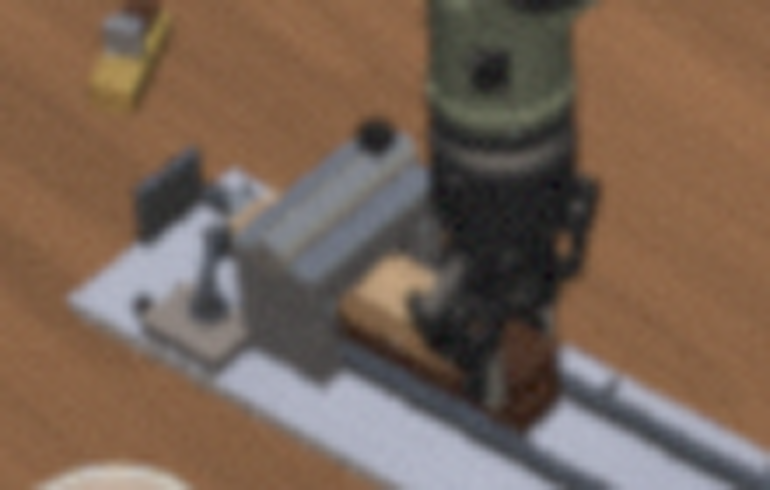

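View pics/w10.png

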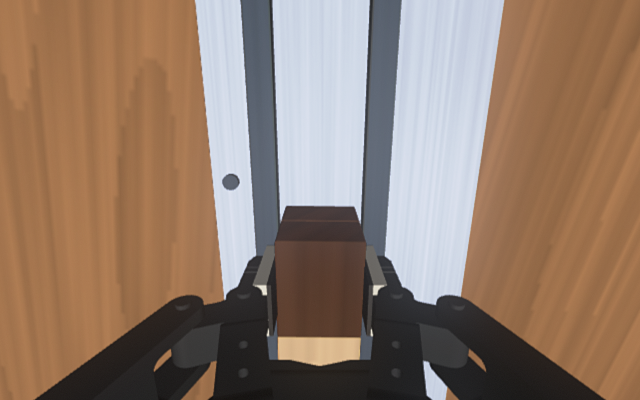

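```bash
python3 - <<'E'
from h import *
n=np.array([.9881,.1538]); u=np.array([.1538,-.9881]); O=np.array([.6023,-.1684])
def ab(c,n_,uv,z,W=None):
    q=onz(c,uv,z,W)[:,:2]-O; print(n_,(np.c_[q@u,q@n]*1e3).round(1).tolist())
c=load('s4'); f=lambda x,y:(210+x/6,190+y/6)
ab(c,'shoulder',[f(203,183),f(212,243)],.057)
ab(c,'endblock top front edge',[f(84,205),f(97,280)],.052)
ab(c,'bed corners',[f(72,210),f(97,438)],.012)
ab(c,'bridge top',[f(262,75),f(378,58),f(408,225),f(285,245)],.094)
c=load('w10')
ab(c,'tail top/bottom edge',[(275,241),(365,241)],.057,c['W']); ab(c,'tail bottom',[(286,207),(357,207)],.0145,c['W'])
E
```

```text
shoulder [[60.4, -19.0], [59.1, 17.8]]
endblock top front edge [[117.8, -22.4], [114.0, 23.4]]
bed corners [[130.6, -53.2], [125.1, 83.4]]
bridge top [[23.7, -48.1], [-31.8, -46.3], [-32.6, 56.1], [23.1, 54.9]]
tail top/bottom edge [[-138.7, -17.0], [-138.7, 18.0]]
tail bottom [[-138.3, -16.8], [-138.4, 19.5]]
```

>>> carry_out(
  moves=[
    [0, 0, 0, 0.15, -0.99, 0, 3],
    [0, 0, 0, 0.28, -1.8, 0, 3],
    [0, 0, 0, 0.38, -2.47, 0, 3],
    [0, 0, 0, 0.38, -2.47, 0, 3],
    [0, 0, 0, 0.38, -2.47, 0, 3],
    [0, 0, 0, 0.38, -2.47, 0, 3],
  ],
)

```text
time_s: 15.58
tool_pos: [0.5873, -0.076, 0.0425]
ee_rot: [180.0, -0.1, 98.9]
contact_force: [-1.8, 4.2, 6.0]
opening: 0.41
```

```bash
python3 - <<'E'
from h import *
wrist('w11');save('scene','s5');save('side','d5')
s=observe();print(s['contact_force'])
n=np.array([.9881,.1538]); u=np.array([.1538,-.9881]); O=np.array([.6023,-.1684])
q=s['tool_pos'][:2]-O;print(q@u,q@n)
a=cv2.imread('pics/s5.png')[190:270,210:340];cv2.imwrite('pics/z10.png',cv2.resize(a,None,fx=6,fy=6,interpolation=cv2.INTER_CUBIC))
a=cv2.imread('pics/d5.png')[150:220,240:350];cv2.imwrite('pics/z11.png',cv2.resize(a,None,fx=7,fy=7,interpolation=cv2.INTER_CUBIC))
E
```

```text
15.575 [ 0.58734105 -0.07596945  0.04250319] [ 1.79978587e+02 -6.72706488e-02  9.89175863e+01] 0.05725450533145486
[-1.24242168  3.69122446  7.171237  ]
-0.09364937443992116 -0.0005751621682335623
```

View pics/z10.png

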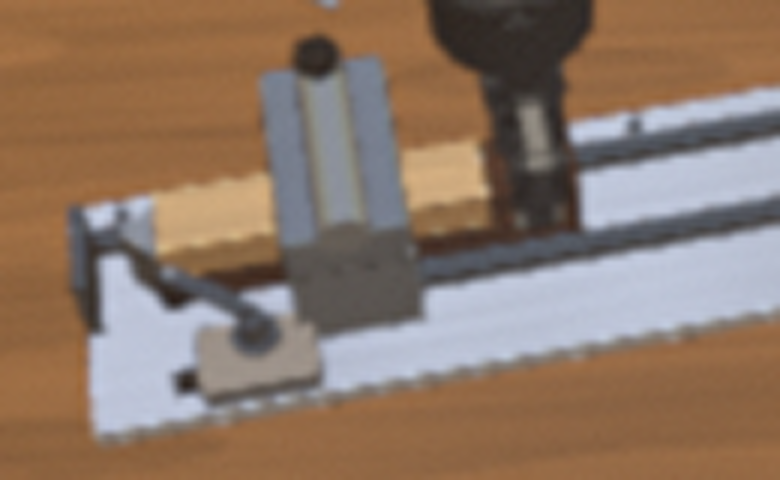

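View pics/z11.png

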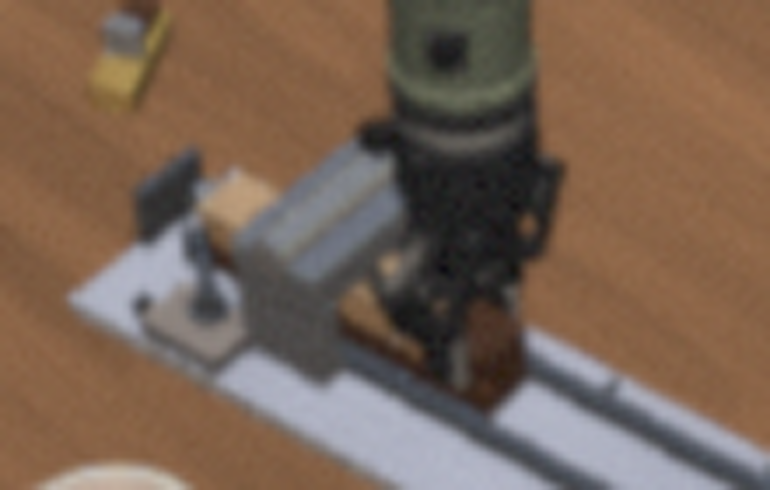

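View pics/w11.png

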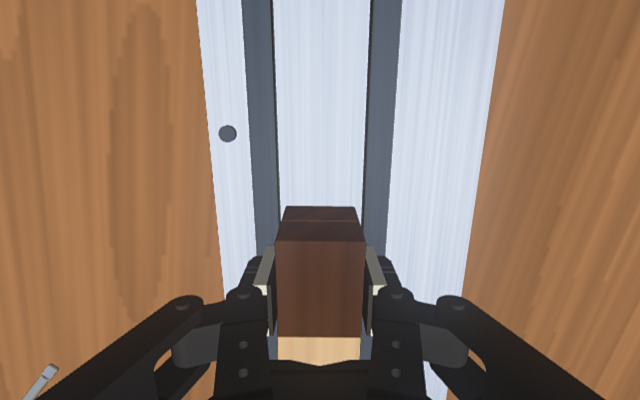

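```bash
python3 - <<'E'
from h import *
n=np.array([.9881,.1538]); u=np.array([.1538,-.9881]); O=np.array([.6023,-.1684])
def ab(c,n_,uv,z,W=None):
    q=onz(c,uv,z,W)[:,:2]-O; print(n_,(np.c_[q@u,q@n]*1e3).round(1).tolist())
c=load('s5'); f=lambda x,y:(210+x/6,190+y/6)
ab(c,'shoulder',[f(154,195),f(158,250)],.057); ab(c,'nose tip?',[f(107,228)],.0545)
ab(c,'arm end',[f(165,275)],.048); ab(c,'pivot',[f(255,322)],.048); ab(c,'roller bottom',[f(175,298)],.03)
c=load('w11')
ab(c,'tail top/bottom edge',[(275,241),(365,241)],.057,c['W'])
c=load('s4')
ab(c,'s4 arm end',[f(180,240)],.048); ab(c,'pivot',[f(255,325)],.048)
c=load('scene0')
g=lambda x,y:(210+x/4.8,185+y/4.8)
ab(c,'s0 arm end',[g(165,230)],.048); ab(c,'pivot',[g(205,285)],.048)
a=cv2.imread('pics/s5.png')[205:250,215:265];cv2.imwrite('pics/z12.png',cv2.resize(a,None,fx=13,fy=13,interpolation=cv2.INTER_CUBIC))
E
```

```text
shoulder [[83.9, -16.9], [84.2, 16.2]]
nose tip? [[107.4, -4.1]]
arm end [[83.2, 24.6]]
pivot [[44.3, 60.7]]
roller bottom [[81.8, 25.4]]
tail top/bottom edge [[-114.8, -17.2], [-114.9, 17.7]]
s4 arm end [[74.8, 5.6]]
pivot [[44.4, 62.3]]
s0 arm end [[63.4, 18.7]]
pivot [[43.9, 63.2]]
```

View pics/z12.png

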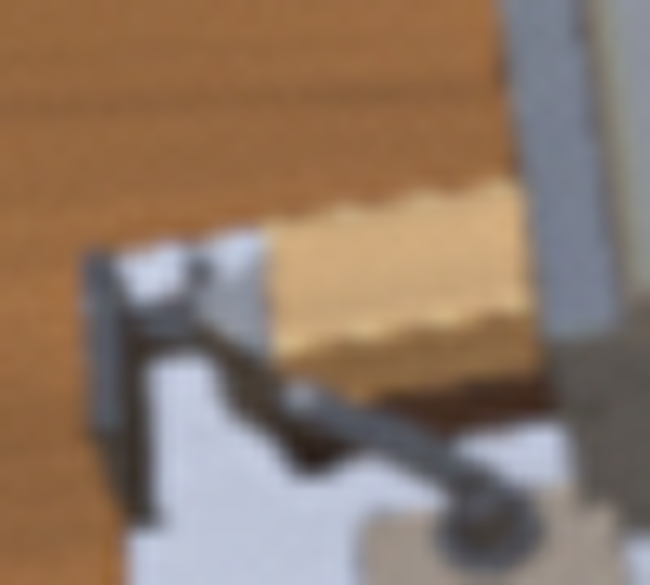

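>>> carry_out(
  moves=[
    [0, 0, 0, 0, 0, 0.05, 4.5],
    [0, 0, 0, 0, 0, 0.05, 6],
    [0, 0, 0, 0, 0, 0.05, 7],
    [0, 0, 0, 0, 0, 0.3, 7],
    [0, 0, 0, -0.1, 0.6, 3, 7],
    [0, 0, 0, -0.3, 2, 8, 7],
    [0, 0, 0, -0.6, 4, 13, 7],
    [0, 0, 0, -0.6, 4, 15, 7],
  ],
)

```text
time_s: 16.73
tool_pos: [0.5831, -0.0358, 0.1962]
ee_rot: [179.6, 0.1, 99.1]
contact_force: [0.2, -0.1, 0.4]
opening: 0.821
```

>>> carry_out(
  moves=[
    [0, 0, 0, -4, 0, 6, 7],
    [0, 0, 0, -6, 0, 10, 7],
    [0, 0, 0, -6, 0, 10, 7],
    [0, 0, 0, -6, 0, 10, 7],
  ],
)

```text
time_s: 17.23
tool_pos: [0.5211, -0.0366, 0.2916]
ee_rot: [180.0, 0.0, 99.0]
contact_force: [-0.6, 0.1, 0.4]
opening: 0.819
```

```bash
python3 - <<'E'
from h import *
wrist('w12');save('scene','s6')
a=cv2.imread('pics/s6.png')[195:255,215:290];cv2.imwrite('pics/z13.png',cv2.resize(a,None,fx=9,fy=9,interpolation=cv2.INTER_CUBIC))
E
```

```text
17.225 [ 0.52111492 -0.0365538   0.29161162] [1.79990905e+02 3.78398337e-03 9.89606291e+01] 2.0959988532258573
```

View pics/w12.png

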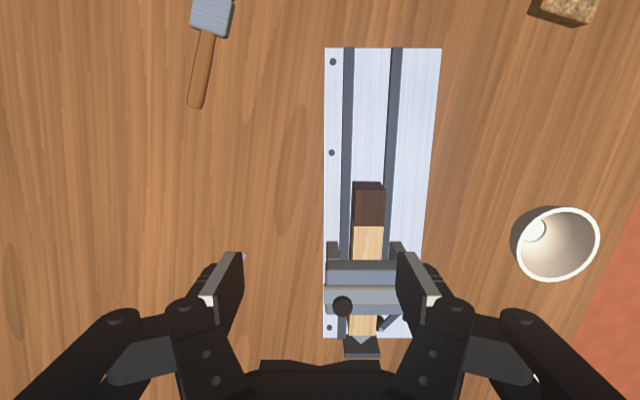

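View pics/z13.png

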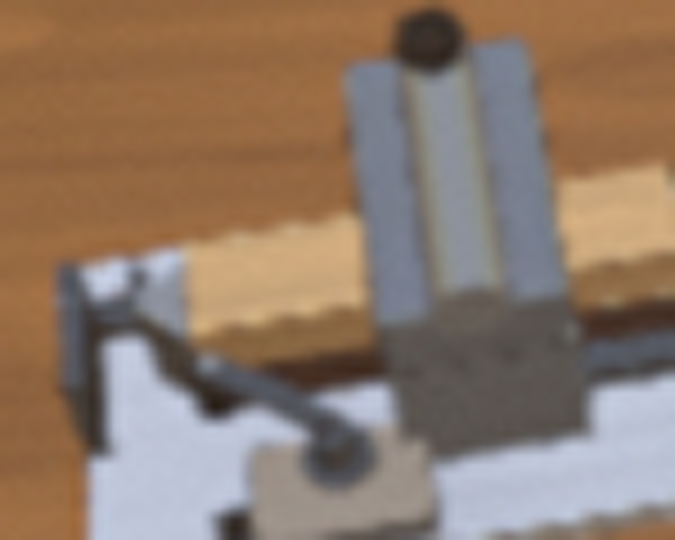

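View pics/s6.png

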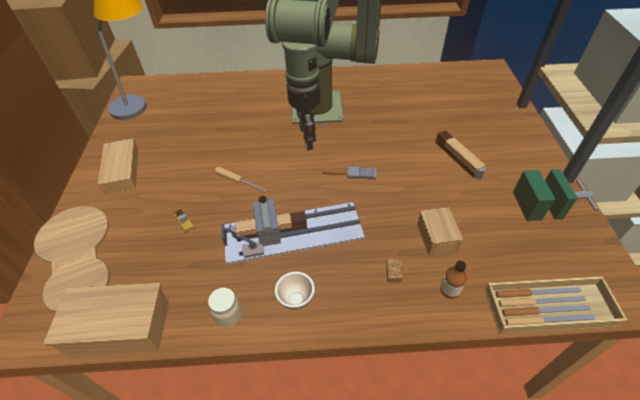

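>>> carry_out(
  moves=[
    [0, 0, 0, 2, -5, 0, 7],
    [0, 0, 0, 5, -10, 0, 7],
    [0, 0, 0, 8, -16, 0, 7],
    [0, 0, 0, 9, -20, 0, 7],
    [0, 0, 0, 9, -22, 0, 7],
    [0, 0, 0, 9, -22, 0, 7],
    [0, 0, 0, 9, -22, 0, 7],
  ],
)

```text
time_s: 18.2
tool_pos: [0.611, -0.2549, 0.2913]
ee_rot: [-180.0, -0.1, 99.0]
contact_force: [-0.4, -0.6, 0.3]
opening: 0.819
```

```bash
python3 - <<'E'
from h import *
wrist('w13')
E
```

```text
18.2 [ 0.6109636  -0.25488806  0.29132417] [-1.79953011e+02 -9.38530665e-02  9.90337694e+01] 0.8623948628372926
```

View pics/w13.png

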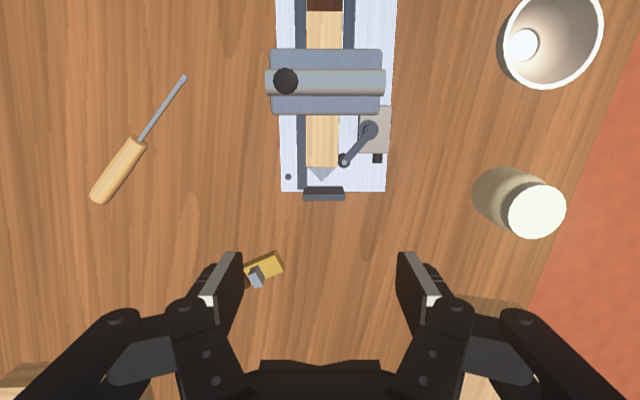

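```bash
python3 - <<'E'
from h import *
n=np.array([.9881,.1538]); u=np.array([.1538,-.9881]); O=np.array([.6023,-.1684])
c=load('w13')
def ab(n_,uv,z):
    q=onz(c,uv,z,c['W'])[:,:2]-O; r=np.c_[q@u,q@n]*1e3; print(n_,r.round(1).tolist()); return r
ab('nose',[(322,181)],.0545); ab('block face bottom',[(304,188),(344,187)],.012); ab('block face top',[(303,194),(345,193)],.052)
a=ab('arm end/pivot',[(344,160),(369,129)],.05); d=a[0]-a[1]; print('angle vs rest',np.arctan2(d[1],d[0])-np.arctan2(-41,19))
im=c['image'][90:210,260:410]; cv2.imwrite('pics/z14.png',cv2.resize(im,None,fx=5,fy=5,interpolation=cv2.INTER_CUBIC))
E
```

```text
nose [[104.0, -1.2]]
block face bottom [[124.0, -24.1], [122.4, 27.6]]
block face top [[120.4, -23.4], [119.0, 25.9]]
arm end/pivot [[80.3, 23.8], [45.3, 50.7]]
angle vs rest 0.4809998300923436
```

View pics/z14.png

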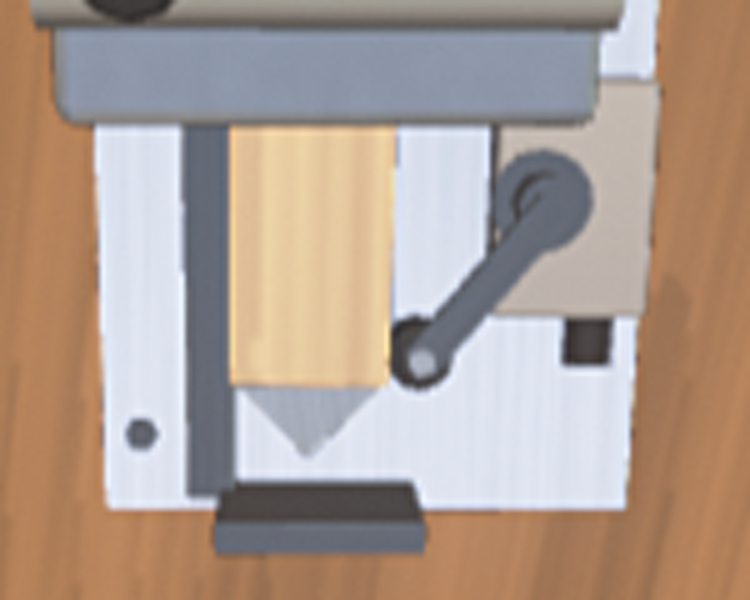

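The roller rides on the sled's flat side with the arm at about 0.48 rad. The nose is at about lane x = 104 mm, roughly 16 mm short of the end block. I'm handing it in.

```bash
python3 -c "
from h import *
print(observe()['contact_force']);print(ticket.job_done())"
```

```text
[-1.02372911  0.14005566  0.51219506]
the job is handed in; nothing more can be done
None
```

The sled is under the bridge holding the switch arm tripped, and I handed the job in at about 18 s of the 54 s allowed.

**What I did:** I drew the garage sled straight out (the one farther to the robot's right), laid it in the lane nose to the bridge and let go. I then gripped it at the tail, slid it about 145 mm under the bridge, released it and backed away.

**Last checks:**
- **Switch:** the arm is at about 0.48 rad (it trips at 0.33), with the roller riding on the sled's flat side.
- **Nose:** the tip is at about lane x = 104–106 mm, roughly 16 mm short of the end block.
- **Bystanders:** the chisel, brush, plane and cork block look to be where they started. I judged this by eye in the last scene picture and did not measure it.
- **Forces:** readings stayed below about 10 N at the points I looked, and the gripper is clear of everything.

**What disagreed:**
- The scene camera and the wrist camera differed by 3–6 mm (once about 10 mm), so I relied on the close wrist views.
- From the scene camera alone, the arm angle came out at about 0.41 rad, which is still tripped.
- When it was set down, the sled sat about 1.5–2 mm to one side, with some 6 N of side force, but it was within the rails. That force went away when I released it.

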